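# Empty the milling-ball canisters and stand them in their rings

### The job

Tip the milling balls out of both pour canisters into the steel basket, one canister after the other. After tipping, hold the canister upright and still, clear above the basket, for a good two seconds to judge by its weight whether balls are left inside (empty it weighs 300 g, each ball 100 g), and tip it again until it hefts empty; then stand it upright in a free orange ring and let go before you fetch the next, leaving the beaker, dish and bottle alone.

Things in the scene. Friction and masses are not known exactly. Their poses are not given: they have to be found in the camera images.
- can_blue: white pour canister, blue lid, 300 g empty, 0 to 3 balls in it. Origin: centre of the underside of its round black foot (70 mm in diameter, 25 mm high); z up, -x its front (pour side). Body: x -92 to +45 mm, 98 mm wide in y, z 25 to 105 mm, walls 4 mm. Front wall slants outward, x -37 at the floor to -92 mm at the lid: a downhill chute once tipped forward clearly over 55 degrees (80 is good)
- can_blue_handle (a point): middle of can_blue's black handle bar, 145 mm above the canister's origin, same axes. Bar 78 mm long along y, 16 mm thick along x, 22 mm high, on two end posts with 58 mm free between them, 29 mm clear above the lid; pinch it across x from above
- can_blue_mouth (a point): middle of can_blue's pour opening, at x -62, y +22, z 105 mm from its origin: the front corner of the lid on the +y side, 55 mm long (x), 45 mm wide (y); the lid is shut elsewhere. Inside, a rib 18 mm high up the middle (y 0) of the slanted front wall and a baffle across its -y half stop balls on the -y side in a straight forward tip
- can_blue_inside (a point): middle of can_blue's inside, at x -15, z 62 mm from its origin; a ball within 80 mm of it is still inside. Inside floor at z 29 mm. Balls held back by the baffle: set the canister upright, lean it about 40 degrees to its +y side so that they roll over, then tip forward while easing the lean to about 5 degrees
- can_green: white pour canister, green lid, 300 g empty, 0 to 3 balls in it. Origin: centre of the underside of its round black foot (70 mm in diameter, 25 mm high); z up, -x its front (pour side). Body: x -92 to +45 mm, 98 mm wide in y, z 25 to 105 mm, walls 4 mm. Front wall slants outward, x -37 at the floor to -92 mm at the lid: a downhill chute once tipped forward clearly over 55 degrees (80 is good)
- can_green_handle (a point): middle of can_green's black handle bar, 145 mm above the canister's origin, same axes. Bar 78 mm long along y, 16 mm thick along x, 22 mm high, on two end posts with 58 mm free between them, 29 mm clear above the lid; pinch it across x from above
- can_green_mouth (a point): middle of can_green's pour opening, at x -62, y +22, z 105 mm from its origin: the front corner of the lid on the +y side, 55 mm long (x), 45 mm wide (y); the lid is shut elsewhere. Inside, a rib 18 mm high up the middle (y 0) of the slanted front wall and a baffle across its -y half stop balls on the -y side in a straight forward tip
- can_green_inside (a point): middle of can_green's inside, at x -15, z 62 mm from its origin; a ball within 80 mm of it is still inside. Inside floor at z 29 mm. Balls held back by the baffle: set the canister upright, lean it about 40 degrees to its +y side so that they roll over, then tip forward while easing the lean to about 5 degrees
- ball_blue0: steel-grey milling ball, 32 mm in diameter, 100 g, origin at its centre; starts inside can_blue or is absent
- ball_blue1: steel-grey milling ball, 32 mm in diameter, 100 g, origin at its centre; starts inside can_blue or is absent
- ball_blue2: steel-grey milling ball, 32 mm in diameter, 100 g, origin at its centre; starts inside can_blue or is absent
- ball_green0: steel-grey milling ball, 32 mm in diameter, 100 g, origin at its centre; starts inside can_green or is absent
- ball_green1: steel-grey milling ball, 32 mm in diameter, 100 g, origin at its centre; starts inside can_green or is absent
- ball_green2: steel-grey milling ball, 32 mm in diameter, 100 g, origin at its centre; starts inside can_green or is absent
- basket_in (a point): centre of the inner floor of the fixed open steel basket, axes along its sides: outside 200 mm along x, 220 mm along y, 70 mm high, walls and floor 5 mm; floor point 5 mm above the bench
- ring_near_seat (a point): fixed orange standing ring on a black mat: bore 78 mm in diameter, wall 8 mm, 20 mm high, rim 24 mm above the bench. Point: centre of the seat inside it, 4 mm above the bench, where the underside of a canister's foot rests; the canister may face any way that clears its neighbour
- ring_far_seat (a point): fixed orange standing ring on a black mat: bore 78 mm in diameter, wall 8 mm, 20 mm high, rim 24 mm above the bench. Point: centre of the seat inside it, 4 mm above the bench, where the underside of a canister's foot rests; the canister may face any way that clears its neighbour
- beaker: glass beaker, 72 mm across, 90 mm high, origin under its centre; bystander
- dish: white porcelain dish, 84 mm across, 35 mm high, origin under its centre; bystander
- bottle: amber bottle, 60 mm across, 130 mm high, origin under its centre; bystander

How it is judged:
By the outcome, as a careful person would: the job done as asked, in the order asked, and still so for the second after the job is handed in, with the robot touching nothing.
Of ball_blue0, ball_blue1, ball_blue2, ball_green0, ball_green1, ball_green2 only 4 to 6 are there at a start; the rules pass over those that are not, and their reading is None.
At some moment in a run one of can_blue, can_green may be knocked a few centimetres aside while the robot is not near it.
It also fails if it takes over 192 s, if anything falls off the work surface, if the arm or the gripper's body presses on something with over 40 N, if the wrist force passes 120 N, or if a joint passes its speed limit or range.

### The arm

A 6-joint arm with a two-finger parallel gripper is mounted at the origin on the work surface. World frame = base frame: x ahead of the robot, y to its left, z up, the work surface at z = 0. Lengths are in m, angles in rad, forces in N, time in s.
With the tool pointing down it reaches from about 0.3 to 0.75 m from the base axis. Payload 8.5 kg.
Tool frame: the origin (TCP) lies midway between the tips of the shut fingers; the grasp point (between the pads) lies 19 mm behind it (ctrl.grip_depth is the distance from the TCP to the grasp point, in m); z points along the fingers, y is the line along which they close (so a half turn about z gives the same grasp; the last joint's range is limited). The gripper opens to 88 mm and grips with 3 to 60 N. Pads are 18 mm wide; open, the fingers measure 123 mm over their backs; the gripper's body (75 mm by 187 mm) begins 45 mm behind the grasp point.
Start: joints at [0.96, 0.381, 1.297, -0, 1.464, -0.215], TCP at [0.212, 0.507, 0.239] pointing down, gripper open.
Joint ranges: [-3.11, 3.11], [-0.89, 2.33], [0.22, 2.48], [-1.42, 4.56], [0.17, 2.85], [-2.88, 2.88]. Speed limits (rad/s): [2.39, 2.39, 3.14, 3.14, 3.14, 3.14].

### API

Orientations are given as a unit quaternion [w, x, y, z].
In Python, from bench import telemetry, optics, ctrl gives the robot as it stands.
- The arm moves only by the tool play_rows, never from a script. Its argument "series" is text: rows parted by semicolons, each of 7 numbers parted by spaces: the turn, a rotation vector about the tool's x, y, z in rad, then the shift along the tool's x, y, z in cm, then the closure, from 0 (fully open) to 1 (shut). In form: wx wy wz x y z gripper; .... A call has 1 to 12 rows; each row is the pose to reach, as a shift and turn from the pose commanded when the call began, along the tool's axes at that moment; what a row does not reach only later rows make up. A row lasts 1/8 s, in which the tool goes at most 62.5 mm and 10.7 degrees, less where a joint would pass 70% of its speed; a pose out of reach is approached as far as the arm can. A call with a gripper value outside its range is refused whole. The fingers move at their own pace and stop on an object; "grip_force" is the grip in N (left out, the last holds). Time passes only in rows, so rows that repeat a pose let the fingers close. It gives the time, the measured TCP pose, the force, the opening and the grip force at its end, in the units of the state.
- telemetry.state(): the state, without advancing time (a new reading comes with each control period).
- optics.camera(name): name is "scene" or "side" or "wrist"; returns a dict with "frame" (420x560x3 uint8, red, green, blue), "camera_matrix" (3x3 intrinsics, pixels), "k1" (the pictures are not rectified: a ray, as slopes to the right and down, at radius r is drawn at 1 + k1 r^2 times it, then the intrinsics apply), "R" (3x3) and "t" (3): a world point X has camera coordinates R X + t. Camera axes: x right, y down, z forward; pixel columns grow to the right and rows downward; lengths in m; the calibration is good to about 2 mm. A picture is of the moment at which its call begins. There is no depth.
- ctrl.job_done(): hands the job in; it is judged then, once.
Trained networks look in a picture, given as the dict that the camera call returned (one of the last four; its "shot" number tells which), for a name from the list of things; names that differ only in an ending like _2 or _b are one class to them, and where a whole thing is asked for, a point or a joint stands for the part that bears it (a point fixed in the world has none). Each returns a list of dicts, best first, with "p" (0 to 1); they miss things now and then, are a little off and sometimes report something else, mostly with a low value. They report only what shows in the picture. A call takes as long as a camera call.
- optics.trace(query, picture): "region" (420x560 bool, what is visible of it) and "centre" ([column, row] in pixels, amid what is visible of it).
The state is a dict: "t": time; "qpos": joint angles; "qvel": joint speeds; "joint_torque": joint torques, N m; "tcp_pos": TCP position; "ee_rot": TCP orientation; "contact_force": force on the tool from outside, world axes, zero at the start; "wrist_torque": the same for the moment, N m; "gripper_width": finger opening in m; "grip_force": force on a finger pad.
Only numpy, scipy, OpenCV 4.12 (cv2) and the standard library are available. Lean on these libraries where they do the work, as an engineer would, in place of code of your own. Each camera call takes 0.05 s, during which the arm holds its last target. There are 200 camera calls.

## Working session

There is one attempt and no reset: what is moved stays moved. The work goes in short steps, Python scripts to look and compute and a tool call to move; the robot and the scene stay as the last step left them, time stands still between calls to the robot, and variables do not carry over. Pictures are saved under pics/ and viewed, at most 14 in all, crops included, and the job is handed in when it is done.

Besides the shell and the picture viewer there is one more tool, called after "Call:" as name(argument=value, ...), one argument or row to a line, values as JSON. play_rows: Moves the arm, as the interface text tells. Its arguments: {"type":"object","properties":{"series":{"type":"string"},"grip_force":{"type":"number"}},"required":["series"]}

```bash
ls; mkdir -p pics; cat > h.py <<'E'
import numpy as np, cv2
from bench import telemetry, optics, ctrl
from scipy.spatial.transform import Rotation as Ro
def rot(): 
    q=telemetry.state()["ee_rot"]; return Ro.from_quat([q[1],q[2],q[3],q[0]])
def ray(c,px):
    K=c["camera_matrix"]; d=np.array([(px[0]-K[0,2])/K[0,0],(px[1]-K[1,2])/K[1,1]]); u=d.copy()
    for _ in range(20): u=d/(1+c["k1"]*(u@u))
    R=np.array(c["R"]); v=R.T@np.array([u[0],u[1],1]); o=-R.T@np.array(c["t"]); return o,v/np.linalg.norm(v)
def onz(c,px,z):
    o,v=ray(c,px); return o+v*(z-o[2])/v[2]
def proj(c,X):
    p=np.array(c["R"])@np.array(X)+np.array(c["t"]); u=p[:2]/p[2]; u=u*(1+c["k1"]*(u@u)); K=c["camera_matrix"]
    return np.array([K[0,0]*u[0]+K[0,2],K[1,1]*u[1]+K[1,2]])
def tri(obs):
    A=np.zeros((3,3));b=np.zeros(3)
    for c,px in obs:
        o,v=ray(c,px);P=np.eye(3)-np.outer(v,v);A+=P;b+=P@o
    return np.linalg.solve(A,b)
def save(c,n,crop=None,s=1):
    f=c["frame"][:,:,::-1]
    if crop: f=f[crop[1]:crop[3],crop[0]:crop[2]]
    cv2.imwrite("pics/"+n,cv2.resize(f,None,fx=s,fy=s))
E
python3 - <<'E'
from h import *
np.set_printoptions(precision=4,suppress=True)
cs={n:optics.camera(n) for n in ["scene","side","wrist"]}
for n,c in cs.items():
    save(c,n+"0.png"); print(n,-np.array(c["R"]).T@np.array(c["t"]))
for q in ["can_blue","can_green","can_blue_handle","can_green_handle","can_blue_mouth","can_green_mouth","basket_in","ring_near_seat","ring_far_seat","beaker","dish","bottle"]:
    for n,c in cs.items():
        for r in optics.trace(q,c)[:3]:
            print(q,n,round(r["p"],2),np.round(r["centre"]),r["region"].sum(), onz(c,r["centre"],0.145 if 'handle' in q else 0.02))
print(telemetry.state())
E
```

```text
pics
scene [ 0.9864 -0.2563  1.0008]
side [-0.0364  0.8183  0.6459]
wrist [0.1376 0.5356 0.384 ]
can_blue scene 0.67 [344. 264.] 1041 [0.7553 0.1173 0.02  ]
can_blue scene 0.59 [334. 190.] 2824 [0.5829 0.237  0.02  ]
can_blue side 0.94 [233. 239.] 2584 [0.6981 0.1302 0.02  ]
can_blue side 0.17 [230. 248.] 83 [0.676  0.1664 0.02  ]
can_green scene 0.94 [302. 112.] 2425 [0.3247 0.3436 0.02  ]
can_green side 0.9 [296. 329.] 2157 [0.3647 0.2956 0.02  ]
can_green wrist 0.65 [187. 383.] 6254 [0.4294 0.2744 0.02  ]
can_blue_handle scene 0.93 [335. 190.] 3013 [0.6357 0.1763 0.145 ]
can_blue_handle side 0.6 [233. 244.] 2789 [0.5385 0.2812 0.145 ]
can_green_handle scene 0.66 [302. 109.] 2475 [0.3996 0.2723 0.145 ]
can_green_handle scene 0.17 [122. 257.] 1717 [ 0.4826 -0.2894  0.145 ]
can_green_handle side 0.68 [293. 328.] 2200 [0.2889 0.4011 0.145 ]
can_green_handle wrist 0.79 [186. 380.] 6316 [0.3262 0.3651 0.145 ]
can_blue_mouth scene 0.9 [334. 190.] 2918 [0.5826 0.2366 0.02  ]
can_blue_mouth side 0.87 [233. 243.] 2630 [0.6842 0.1441 0.02  ]
can_blue_mouth side 0.41 [296. 327.] 2419 [0.3665 
[... 811 characters left out ...]
43.] 1116 [ 0.8018 -0.1249  0.02  ]
dish side 0.46 [233. 240.] 2616 [0.6939 0.135  0.02  ]
bottle scene 0.87 [408. 150.] 789 [0.6129 0.4868 0.02  ]
bottle side 0.92 [146. 306.] 1543 [0.6583 0.4423 0.02  ]
{'t': 1.95, 'qpos': array([ 0.9597,  0.3806,  1.2974, -0.    ,  1.4636, -0.2153]), 'qvel': array([ 0.0012, -0.0011, -0.0008,  0.0004,  0.0011,  0.0004]), 'joint_torque': array([ -0.0003, -43.7792, -22.4731,   0.0713,   0.0314,  -0.    ]), 'tcp_pos': array([0.212 , 0.5075, 0.2388]), 'ee_rot': array([0.    , 0.1966, 0.9805, 0.    ]), 'contact_force': array([ 0.2946,  0.053 , -0.523 ]), 'wrist_torque': array([ 0.0074,  0.    , -0.0553]), 'grip_force': 0.0, 'gripper_width': 0.08822062487589936}
```

View pics.

View pics/scene0.png

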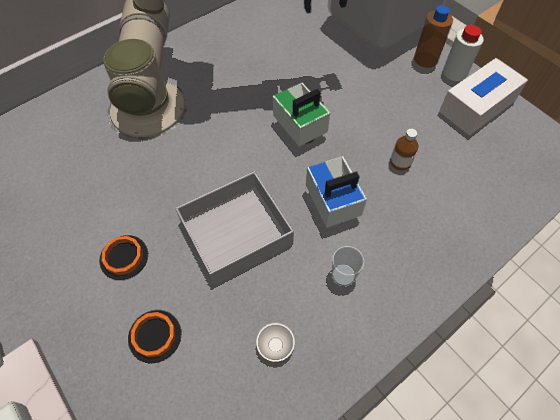

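View pics/side0.png

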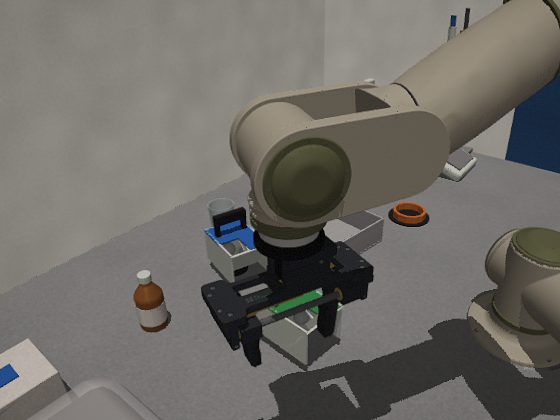

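```bash
python3 - <<'E'
import cv2
f=cv2.imread("pics/scene0.png")[75:235,260:380]
cv2.imwrite("pics/crop1.png",cv2.resize(f,None,fx=3.75,fy=3.75,interpolation=cv2.INTER_CUBIC)[:600])
E
```

```text
(no output)
```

View pics/crop1.png

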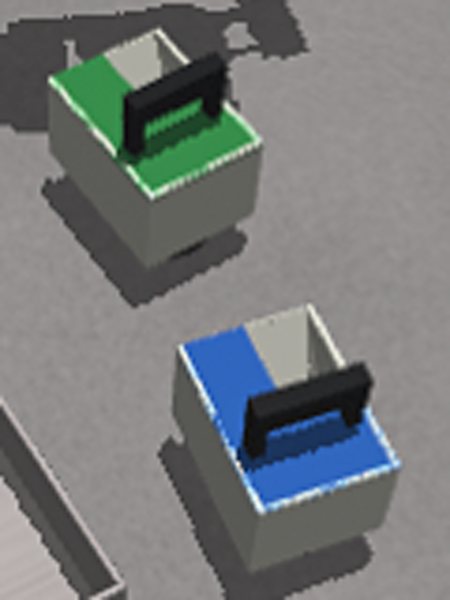

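```bash
cat >> h.py <<'E'
from scipy.optimize import least_squares
def fitcan(obs,z0=0.0,x0=(0.5,0.1,0.)):
    """obs: list of (cam, px, local xyz)"""
    def W(p,l): 
        c,s=np.cos(p[2]),np.sin(p[2]); return np.array([p[0]+c*l[0]-s*l[1],p[1]+s*l[0]+c*l[1],z0+l[2]])
    f=lambda p: np.concatenate([proj(c,W(p,l))-px for c,px,l in obs])
    r=least_squares(f,x0); return r.x,r.fun
def cam0(n): # cheap: calibration only for fixed cams
    import pickle,os
    return pickle.load(open("cal.pkl","rb"))[n]
E
python3 - <<'E'
from h import *
import pickle
np.set_printoptions(precision=4,suppress=True)
cal={}
for n in ["scene","side"]:
    c=optics.camera(n); cal[n]=c
pickle.dump(cal,open("cal.pkl","wb"))
c=cal["scene"]
L=[(-.092,-.049,.105),(-.092,.049,.105),(.045,.049,.105),(.045,-.049,.105)]
P=dict(green=[(50,78),(158,30),(262,142),(152,195)],blue=[(180,347),(312,306),(400,465),(264,512)])
for k,v in P.items():
    p,r=fitcan([(c,np.array(a)/3.75+[260,75],l) for a,l in zip(v,L)]); print(k,p,r)
L=[(-.1,-.11,.07),(-.1,.11,.07),(.1,.11,.07),(.1,-.11,.07)]
p,r=fitcan([(c,np.array(a),l) for a,l in zip([(177,211),(254,175),(293,238),(210,285)],L)]);print("basket",p,r)
for q in ["ring_near_seat","ring_far_seat"]:
    m=optics.trace(q,c)[0]["region"]
    h=cv2.cvtColor(c["frame"],cv2.COLOR_RGB2HSV); o=m&(h[...,0]<18)&(h[...,1]>150)&(h[...,2]>90)
    ys,xs=np.where(o); (e,ax,an)=cv2.fitEllipse(cv2.convexHull(np.c_[xs,ys].astype(np.int32)))
    print(q,o.sum(),onz(c,e,.024),ax)
E
```

```text
green [ 0.3806  0.3062 -0.1037] [-0.615  -0.1898  0.1237 -0.976   0.78    0.0277 -0.2911  0.9219]
blue [ 0.6304  0.2058 -0.3048] [-0.6723 -0.4401  0.1111 -0.8186  1.0392  0.3661 -0.4852  0.6634]
basket [ 0.5314 -0.0422 -0.155 ] [-2.2824  2.3146  1.1356  1.1927  1.9185  0.0478 -0.7308 -3.238 ]
ring_near_seat 479 [ 0.4051 -0.2922  0.024 ] (36.16168975830078, 41.45472717285156)
ring_far_seat 595 [ 0.6179 -0.3296  0.024 ] (41.68839645385742, 46.08567428588867)
```

View pics/wrist0.png

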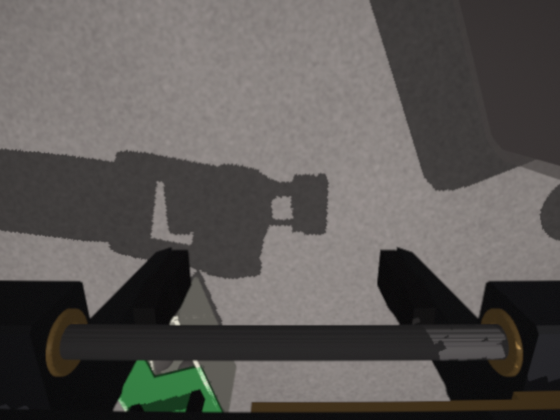

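```bash
cat >> h.py <<'E'
def canR(yaw,tip=0,lean=0):
    # tip: forward (front -x down); lean: to +y side; lean applied about can x first (outer), tip about can y
    return Ro.from_euler('z',yaw)*Ro.from_euler('x',-lean)*Ro.from_euler('y',-tip)
def tool(Rc,flip=False):
    M=Rc.as_matrix(); T=np.c_[M[:,1],M[:,0],-M[:,2]]
    if flip: T=np.c_[-T[:,0],-T[:,1],T[:,2]]
    return Ro.from_matrix(T)
def hand(pos,Rc,off=0.126):  # TCP pos for can origin pos
    return np.array(pos)+Rc.apply([0,0,off])
def to(pos,T,p0=None,R0=None):
    s=telemetry.state(); p0=s["tcp_pos"] if p0 is None else p0; R0=rot() if R0 is None else R0
    w=(R0.inv()*T).as_rotvec(); d=R0.inv().apply(np.array(pos)-p0)*100
    print("turn",np.round(w,3),"shift",np.round(d,2),"min rows",round(max(np.linalg.norm(w)/.187,np.linalg.norm(d)/6.25),1))
def log():
    import json
    s=telemetry.state(); open("log.txt","a").write(json.dumps([list(map(float,s["qpos"])),list(map(float,s["tcp_pos"])),list(map(float,s["ee_rot"]))])+"\n")
    np.set_printoptions(precision=3,suppress=True)
    print("t",s["t"],"q",s["qpos"],"tcp",s["tcp_pos"],"F",s["contact_force"],"M",s["wrist_torque"],"w",s["gripper_width"],s["grip_force"])
E
python3 - <<'E'
from h import *
log()
to([.381,.306,.26],tool(canR(-.104)))
E
```

```text
t 2.15 q [ 0.96   0.381  1.297 -0.     1.464 -0.215] tcp [0.212 0.507 0.239] F [-0.287  0.212 -0.028] M [ 0.008 -0.023  0.059] w 0.08764329253824556 0.0
turn [0.    0.    1.279] shift [-23.36 -12.07  -2.12] min rows 6.8
```

Call:
play_rows(
  series="0 0 0.18 -3.3 -1.7 -2 0; 0 0 0.36 -6.6 -3.4 -2 0; 0 0 0.54 -10 -5.1 -2 0; 0 0 0.72 -13.2 -6.8 -2 0; 0 0 0.9 -16.6 -8.5 -2 0; 0 0 1.08 -19.8 -10.2 -2 0; 0 0 1.279 -23.36 -12.07 -2.1 0; 0 0 1.279 -23.36 -12.07 -2.1 0; 0 0 1.279 -23.36 -12.07 -2.1 0",
)

```text
t: 3.28
tcp_pos: [0.3807, 0.3063, 0.2597]
ee_rot: [-0.0, 0.742, 0.67, -0.0]
contact_force: [0.2, -0.1, -0.8]
gripper_width: 0.0881
grip_force: 0.0
```

```bash
python3 - <<'E'
from h import *
log()
c=optics.camera("scene"); save(c,"s1.png"); w=optics.camera("wrist"); save(w,"w1.png")
np.set_printoptions(precision=4,suppress=True)
for r in optics.trace("can_green_handle",w)[:2]: print(r["p"],r["centre"],r["region"].sum(),onz(w,r["centre"],.145))
print(proj(w,[.381,.306,.145]),-np.array(w["R"]).T@w["t"])
E
```

```text
t 3.275 q [0.435 0.257 1.421 0.    1.464 0.537] tcp [0.381 0.306 0.26 ] F [ 0.168 -0.077 -0.837] M [-0.091  0.065  0.018] w 0.08807753797380016 0.0
0.71 [256.4, 173.7] 17976 [0.3606 0.3236 0.145 ]
[285.3254 193.1653] [0.3877 0.3832 0.4055]
```

View pics/w1.png

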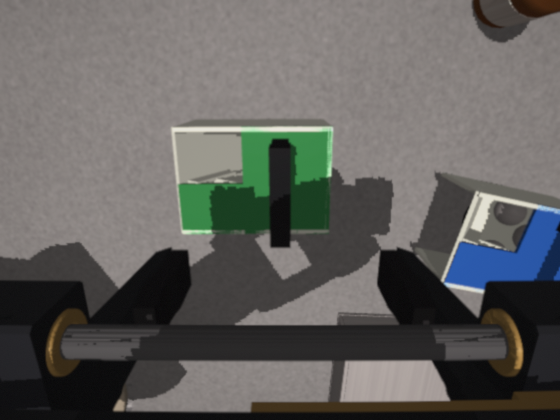

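```bash
python3 - <<'E'
from h import *
np.set_printoptions(precision=4,suppress=True)
w=optics.camera("wrist")
L=[(-.092,.049,.105),(.045,.049,.105),(.045,-.049,.105),(-.092,-.049,.105),(0,.039,.156),(0,-.039,.156)]
V=[(173,127),(333,127),(330,232),(182,233),(280,140),(280,247)]
p,r=fitcan([(w,np.array(a),l) for a,l in zip(V,L)],x0=(.38,.3,-.1)); print(p,r)
L=[(-.092,.049,.105),(-.092,-.049,.105)]
to([p[0],p[1],.126],tool(canR(p[2])))
E
```

```text
[ 0.3771  0.306  -0.0957] [-1.4028 -1.7376  0.7179 -2.7925 -0.2683 -0.2918  0.394  -0.5896 -0.1783
  5.7534  0.7162 -1.363 ]
turn [-0.    -0.    -0.006] shift [-0.1  -0.33 13.38] min rows 2.1
```

Call:
play_rows(
  series="0 0 -0.006 -0.1 -0.3 4 0; 0 0 -0.006 -0.1 -0.3 8 0; 0 0 -0.006 -0.1 -0.3 11 0; 0 0 -0.006 -0.1 -0.3 13.4 0; 0 0 -0.006 -0.1 -0.3 13.4 0; 0 0 -0.006 -0.1 -0.3 13.4 1; 0 0 -0.006 -0.1 -0.3 13.4 1; 0 0 -0.006 -0.1 -0.3 13.4 1; 0 0 -0.006 -0.1 -0.3 13.4 1; 0 0 -0.006 -0.1 -0.3 13.4 1; 0 0 -0.006 -0.1 -0.3 13.4 1",
  grip_force=60,
)

```text
t: 4.85
tcp_pos: [0.378, 0.3053, 0.1258]
ee_rot: [0.0, 0.741, 0.672, 0.0]
contact_force: [-0.3, 0.2, 0.3]
gripper_width: 0.0305
grip_force: 0.0
```

Call:
play_rows(
  series="0 0 0 0 0 0 1; 0 0 0 0 0 0 1; 0 0 0 0 0 0 1; 0 0 0 0 0 0 1; 0 0 0 0 0 -3 1; 0 0 0 0 0 -7 1; 0 0 0 0 0 -12 1; 0 0 0 0 0 -17 1; 0 0 0 0 0 -17 1; 0 0 0 0 0 -17 1",
)

```text
t: 6.1
tcp_pos: [0.3774, 0.305, 0.2939]
ee_rot: [-0.0, 0.741, 0.672, -0.002]
contact_force: [-1.1, 0.4, -5.9]
gripper_width: 0.0153
grip_force: 60.0
```

```bash
python3 - <<'E'
from h import *
log()
c=optics.camera("side"); save(c,"side1.png")
E
```

```text
t 6.1 q [ 0.435  0.23   1.358 -0.     1.557  0.533] tcp [0.377 0.305 0.294] F [-1.056  0.367 -5.85 ] M [ 0.038  0.052 -0.022] w 0.01529682988714037 59.99494917690754
```

View pics/side1.png

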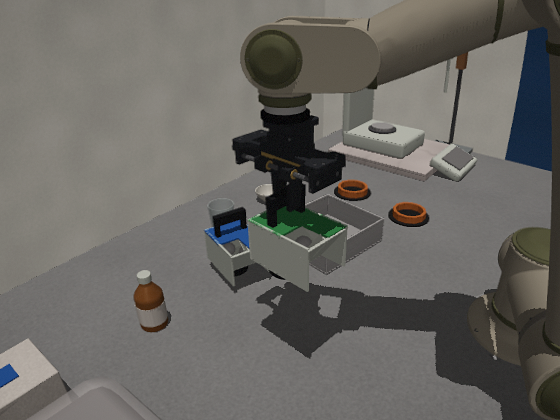

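```bash
python3 - <<'E'
from h import *
import json
D=[json.loads(l) for l in open("log.txt")]
A=[];b=[]
for q,p,e in D:
    az=np.arctan2(p[1],p[0]); r=np.hypot(p[0],p[1]); lat=r*np.sin(az-q[0]); rr=r*np.cos(az-q[0])
    print(lat,rr,p[2],sum([q[1],q[2],q[4]]))
    s=q[1]+q[2]
    # upper arm at angle q2 from vertical; forearm at s
    A.append([np.sin(q[1]),np.sin(s),1,0]);b.append(rr); A.append([np.cos(q[1]),np.cos(s),0,1]);b.append(p[2])
x,res,rk,sv=np.linalg.lstsq(np.array(A),np.array(b),rcond=None); print(x,np.array(A)@x-b,rk,sv)
E
```

```text
0.11749863037594287 0.5372733645778527 0.23876214757171957 3.141584812665033
0.11757032803621381 0.4742881458854156 0.2597385590291739 3.1417716328578424
0.11748095947519867 0.47081870343046434 0.29394995057003265 3.144871000921149
[ 0.49849053  0.35912184 -0.0055022  -0.18501082] [-0.00055261  0.00063469  0.0039693  -0.00084981 -0.0034167   0.00021512] 4 [2.5742408  2.3160755  0.08012989 0.05155357]
```

```bash
python3 - <<'E'
from h import *
to([.554,-.026,.32],tool(canR(1.41)))
E
```

```text
turn [-4.000e-03 -1.000e-03 -1.508e+00] shift [-31.22  20.81  -2.64] min rows 8.1
```

Call:
play_rows(
  series="0 0 0 -1 0 -2.6 1; 0 0 -0.14 -4 2.5 -2.6 1; 0 0 -0.29 -8 5 -2.6 1; 0 0 -0.44 -12 8 -2.6 1; 0 0 -0.6 -16 10.5 -2.6 1; 0 0 -0.77 -20 13 -2.6 1; 0 0 -0.94 -23 15.2 -2.6 1; 0 0 -1.11 -26 17.2 -2.6 1; 0 0 -1.27 -28.5 19 -2.6 1; 0 0 -1.42 -30.2 20.2 -2.6 1; 0 0 -1.508 -31.2 20.8 -2.6 1; 0 0 -1.508 -31.2 20.8 -2.6 1",
)

```text
t: 7.65
tcp_pos: [0.5544, -0.026, 0.3196]
ee_rot: [-0.002, 0.081, 0.997, 0.0]
contact_force: [0.4, -0.1, -5.0]
gripper_width: 0.015
grip_force: 60.0
```

```bash
python3 - <<'E'
from h import *
log()
E
```

```text
t 7.65 q [-0.26   0.349  1.115  0.     1.681 -1.668] tcp [ 0.554 -0.026  0.32 ] F [ 0.357 -0.119 -4.986] M [0.05  0.022 0.008] w 0.015045441702348271 59.99613929539919
```

Call:
play_rows(
  series="-0.1 0 0 0 0 0 1; -0.25 0 0 0 0 1 1; -0.4 0 0 0 0 2 1; -0.55 0 0 0 0 3 1; -0.7 0 0 0 0 4 1; -0.7 0 0 0 0 4 1; -0.7 0 0 0 0 4 1",
)

```text
t: 8.52
tcp_pos: [0.5545, -0.0251, 0.2821]
ee_rot: [0.027, 0.075, 0.937, 0.34]
contact_force: [-0.4, 0.2, -3.6]
gripper_width: 0.0151
grip_force: 60.1
```

```bash
python3 - <<'E'
from h import *
log()
R=canR(1.41,1.4); h=np.array([.554,-.026,.22]); 
to(h+R.apply([0,0,-.019]),tool(R))
E
```

```text
t 8.525 q [-0.545  0.409  1.296  0.644  1.707 -1.955] tcp [ 0.554 -0.025  0.282] F [-0.366  0.182 -3.577] M [-0.964  0.16  -0.013] w 0.015142087198745215 60.12619558721781
turn [-0.703 -0.    -0.   ] shift [ 0.03 -2.83  6.15] min rows 3.8
```

Call:
play_rows(
  series="-0.14 0 0 0 -0.6 1.3 1; -0.28 0 0 0 -1.2 2.6 1; -0.42 0 0 0 -1.8 3.8 1; -0.56 0 0 0 -2.3 5 1; -0.7 0 0 0 -2.8 6.1 1; -0.7 0 0 0 -2.8 6.1 1; -0.7 0 0 0 -2.8 6.1 1; -0.7 0 0 0 -2.8 6.1 1; -0.7 0 0 0 -2.8 6.1 1; -0.7 0 0 0 -2.8 6.1 1; -0.7 0 0 0 -2.8 6.1 1; -0.7 0 0 0 -2.8 6.1 1",
)

```text
t: 10.02
tcp_pos: [0.5573, -0.0079, 0.217]
ee_rot: [0.052, 0.061, 0.762, 0.642]
contact_force: [0.5, 0.9, -3.0]
gripper_width: 0.015
grip_force: 60.3
```

```bash
python3 - <<'E'
from h import *
log()
c=optics.camera("scene"); save(c,"s2.png",(120,80,420,330),2.4)
E
```

```text
t 10.025 q [-0.657  0.681  1.511  1.128  1.857 -2.3  ] tcp [ 0.557 -0.008  0.217] F [ 0.53   0.946 -2.979] M [-1.295  0.204 -0.036] w 0.014953473685876283 60.25789439678192
```

View pics/s2.png

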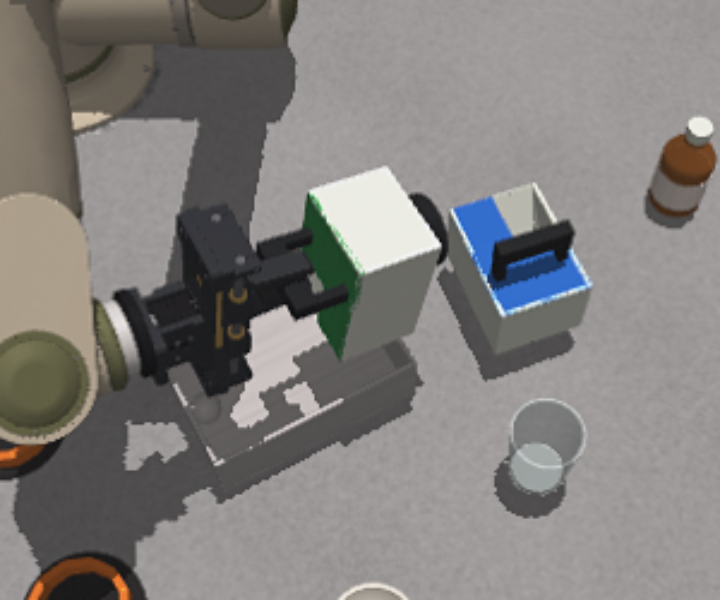

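```bash
python3 - <<'E'
from h import *
to([.554,-.026,.31],tool(canR(1.41)))
print(canR(1.41).inv().apply(rot().apply([0,0,-1])))
E
```

```text
turn [ 1.4 -0.  -0. ] shift [ 0.04  8.85 -3.39] min rows 7.5
[-9.85441800e-01  3.67494472e-05  1.70013111e-01]
```

Call:
play_rows(
  series="0.1 0 0 0 2 0 1; 0.28 0 0 0 4 -0.7 1; 0.46 0 0 0 5 -1.3 1; 0.64 0 0 0 6 -1.8 1; 0.82 0 0 0 7 -2.3 1; 1 0 0 0 7.7 -2.7 1; 1.18 0 0 0 8.3 -3.1 1; 1.33 0 0 0 8.8 -3.4 1; 1.4 0 0 0 8.85 -3.4 1; 1.4 0 0 0 8.85 -3.4 1; 1.4 0 0 0 8.85 -3.4 1; 1.4 0 0 0 8.85 -3.4 1",
)

```text
t: 11.58
tcp_pos: [0.5542, -0.0266, 0.3098]
ee_rot: [-0.0, 0.081, 0.997, 0.001]
contact_force: [-1.4, -0.2, -3.3]
gripper_width: 0.0152
grip_force: 60.0
```

Call:
play_rows(
  series="0 0 0 0 0 0 1; 0 0 0 0 0 0 1; 0 0 0 0 0 0 1; 0 0 0 0 0 0 1; 0 0 0 0 0 0 1; 0 0 0 0 0 0 1; 0 0 0 0 0 0 1; 0 0 0 0 0 0 1; 0 0 0 0 0 0 1; 0 0 0 0 0 0 1; 0 0 0 0 0 0 1; 0 0 0 0 0 0 1",
)

```text
t: 13.08
tcp_pos: [0.5543, -0.0261, 0.3101]
ee_rot: [0.0, 0.08, 0.997, -0.0]
contact_force: [0.3, 0.1, -4.7]
gripper_width: 0.015
grip_force: 60.0
```

```bash
python3 - <<'E'
from h import *
log()
c=optics.camera("scene"); save(c,"s3.png",(120,80,420,330),2.4)
F=[]
for i in range(8):
    optics.camera("side"); F.append(telemetry.state()["contact_force"][2])
print(np.round(F,2),np.mean(F))
E
```

```text
t 13.075 q [-0.26   0.35   1.14  -0.     1.651 -1.67 ] tcp [ 0.554 -0.026  0.31 ] F [ 0.301  0.129 -4.71 ] M [ 0.112 -0.01   0.025] w 0.015001797996101168 59.996248595416546
[-4.   -5.07 -4.28 -4.39 -3.97 -4.36 -4.85 -4.39] -4.414496914733084
```

View pics/s3.png

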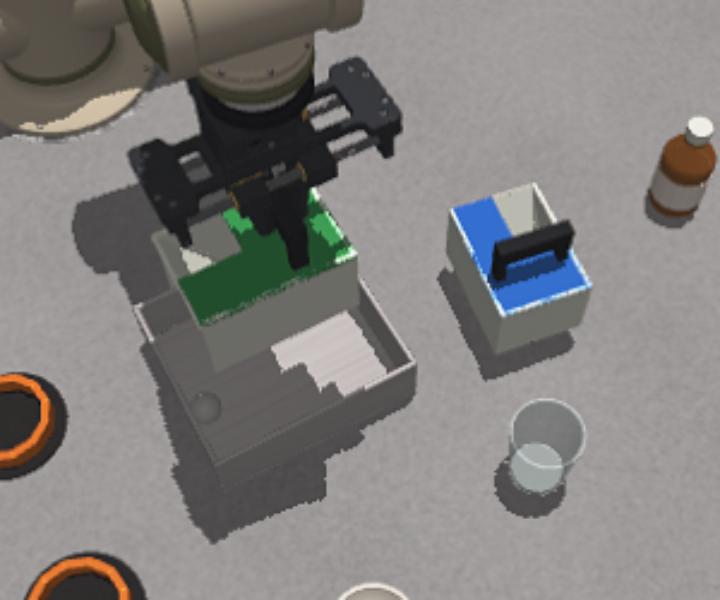

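```bash
cat >> h.py <<'E'
def H(h,yaw,tip=0,lean=0,flip=False):
    R=canR(yaw,tip,lean); return np.array(h)+R.apply([0,0,-.019]),tool(R,flip)
def rows(p0,seq,g=1):
    """p0=(pos,T) at call begin; prints rows"""
    out=[]
    prev=p0
    for (p,T) in seq:
        w=(p0[1].inv()*T).as_rotvec(); d=p0[1].inv().apply(p-p0[0])*100
        st=(prev[1].inv()*T).magnitude(); sd=np.linalg.norm(p-prev[0])*100
        out.append(" ".join("%.3g"%round(v,2) for v in list(w)+list(d))+f" {g}"); prev=(p,T)
        if st>.187 or sd>6.2: print("FAST",st,sd)
    print("; ".join(out))
E
python3 - <<'E'
from h import *
d=np.deg2rad; y=1.41; h0=[.554,-.026,.329]
U=H(h0,y)
rows(U,[H(h0,y,0,d(l)) for l in (6,15,24,33,40)])
L=H(h0,y,0,d(40))
tp=[(6,40),(15,40),(24,38),(33,34),(42,29),(51,24),(59,19),(67,13),(74,8),(80,5),(80,5),(80,5)]
zs=np.interp([a for a,_ in tp],[0,20,80],[.329,.32,.22])
S=[H([.554,-.026,z],y,d(a),d(b)) for (a,b),z in zip(tp,zs)]
rows(L,S)
E=S[-1]
bk=[(74,4),(65,3),(56,2),(46,0),(36,0),(26,0),(16,0),(7,0),(0,0),(0,0),(0,0)]
zs=np.interp([a for a,_ in bk],[0,60,80],[.329,.329,.22])
rows(E,[H([.554,-.026,z],y,d(a),d(b)) for (a,b),z in zip(bk,zs)])
E
```

```text
0 -0.1 -0 -0.2 0 -0.01 1; 0 -0.26 0 -0.49 -0 -0.06 1; -0 -0.42 -0 -0.77 0 -0.16 1; 0 -0.58 -0 -1.03 0 -0.31 1; -0 -0.7 0 -1.22 0 -0.44 1
-0.1 -0 -0 0.17 0.2 0.2 1; -0.26 -0 -0 0.43 0.49 0.45 1; -0.42 0.03 0.01 1.07 0.77 1.03 1; -0.58 0.1 0.03 2.14 1.03 2.03 1; -0.73 0.18 0.07 3.2 1.27 2.98 1; -0.88 0.26 0.12 4.23 1.48 3.9 1; -1.02 0.33 0.19 5.11 1.63 4.68 1; -1.15 0.42 0.28 5.95 1.75 5.45 1; -1.26 0.48 0.36 6.64 1.83 6.13 1; -1.35 0.51 0.43 7.2 1.87 6.72 1; -1.35 0.51 0.43 7.2 1.87 6.72 1; -1.35 0.51 0.43 7.2 1.87 6.72 1
0.1 0 0.02 -0.28 3.01 -0.58 1; 0.26 0.01 0.03 -0.68 7.53 -1.48 1; 0.42 0.02 0.05 -0.89 9.92 -2.05 1; 0.59 0.04 0.08 -0.83 9.64 -2.21 1; 0.77 0.05 0.08 -0.82 9.38 -2.42 1; 0.94 0.05 0.07 -0.8 9.16 -2.67 1; 1.12 0.06 0.07 -0.79 8.99 -2.95 1; 1.27 0.07 0.06 -0.79 8.88 -3.23 1; 1.4 0.07 0.06 -0.78 8.83 -3.46 1; 1.4 0.07 0.06 -0.78 8.83 -3.46 1; 1.4 0.07 0.06 -0.78 8.83 -3.46 1
```

Call:
play_rows(
  series="0 -0.1 0 -0.2 0 0 1; 0 -0.26 0 -0.49 0 -0.06 1; 0 -0.42 0 -0.77 0 -0.16 1; 0 -0.58 0 -1.03 0 -0.31 1; 0 -0.7 0 -1.22 0 -0.44 1; 0 -0.7 0 -1.22 0 -0.44 1; 0 -0.7 0 -1.22 0 -0.44 1; 0 -0.7 0 -1.22 0 -0.44 1; 0 -0.7 0 -1.22 0 -0.44 1; 0 -0.7 0 -1.22 0 -0.44 1; 0 -0.7 0 -1.22 0 -0.44 1; 0 -0.7 0 -1.22 0 -0.44 1",
)

```text
t: 15.02
tcp_pos: [0.5664, -0.028, 0.3144]
ee_rot: [0.342, 0.075, 0.936, -0.028]
contact_force: [0.5, 0.4, -3.5]
gripper_width: 0.0151
grip_force: 60.0
```

Call:
play_rows(
  series="-0.1 0 0 0.17 0.2 0.2 1; -0.26 0 0 0.43 0.49 0.45 1; -0.42 0.03 0.01 1.07 0.77 1.03 1; -0.58 0.1 0.03 2.14 1.03 2.03 1; -0.73 0.18 0.07 3.2 1.27 2.98 1; -0.88 0.26 0.12 4.23 1.48 3.9 1; -1.02 0.33 0.19 5.11 1.63 4.68 1; -1.15 0.42 0.28 5.95 1.75 5.45 1; -1.26 0.48 0.36 6.64 1.83 6.13 1; -1.35 0.51 0.43 7.2 1.87 6.72 1; -1.35 0.51 0.43 7.2 1.87 6.72 1; -1.35 0.51 0.43 7.2 1.87 6.72 1",
)

```text
t: 16.52
tcp_pos: [0.5581, -0.0079, 0.2172]
ee_rot: [0.085, 0.034, 0.766, 0.637]
contact_force: [0.0, -0.5, -2.9]
gripper_width: 0.0151
grip_force: 60.2
```

Call:
play_rows(
  series="0 0 0 0 0 0 1; 0 0 0 0 0 0 1; 0 0 0 0 0 0 1; 0 0 0 0 0 0 1",
)

```text
t: 17.02
tcp_pos: [0.5577, -0.0077, 0.2168]
ee_rot: [0.084, 0.035, 0.765, 0.638]
contact_force: [0.4, -0.4, -3.6]
gripper_width: 0.0151
grip_force: 60.2
```

Call:
play_rows(
  series="0.1 0 0.02 -0.28 3.01 -0.58 1; 0.26 0.01 0.03 -0.68 7.53 -1.48 1; 0.42 0.02 0.05 -0.89 9.92 -2.05 1; 0.59 0.04 0.08 -0.83 9.64 -2.21 1; 0.77 0.05 0.08 -0.82 9.38 -2.42 1; 0.94 0.05 0.07 -0.8 9.16 -2.67 1; 1.12 0.06 0.07 -0.79 8.99 -2.95 1; 1.27 0.07 0.06 -0.79 8.88 -3.23 1; 1.4 0.07 0.06 -0.78 8.83 -3.46 1; 1.4 0.07 0.06 -0.78 8.83 -3.46 1; 1.4 0.07 0.06 -0.78 8.83 -3.46 1; 1.4 0.07 0.06 -0.78 8.83 -3.46 1",
)

```text
t: 18.52
tcp_pos: [0.5545, -0.0269, 0.3097]
ee_rot: [-0.001, 0.082, 0.997, -0.001]
contact_force: [0.1, 0.7, -1.8]
gripper_width: 0.0151
grip_force: 60.0
```

Call:
play_rows(
  series="0 0 0 0 0 0 1; 0 0 0 0 0 0 1; 0 0 0 0 0 0 1; 0 0 0 0 0 0 1; 0 0 0 0 0 0 1; 0 0 0 0 0 0 1; 0 0 0 0 0 0 1; 0 0 0 0 0 0 1; 0 0 0 0 0 0 1; 0 0 0 0 0 0 1; 0 0 0 0 0 0 1; 0 0 0 0 0 0 1",
)

```text
t: 20.02
tcp_pos: [0.5546, -0.0263, 0.3099]
ee_rot: [-0.0, 0.081, 0.997, -0.001]
contact_force: [0.4, -0.1, -2.8]
gripper_width: 0.0151
grip_force: 60.0
```

```bash
cat >> h.py <<'E'
def weigh(n=16):
    F=[]
    for i in range(n):
        optics.camera("side"); F.append(telemetry.state()["contact_force"][2])
    print(np.round(F,2),"mean",np.mean(F),"sd",np.std(F)/np.sqrt(n))
E
python3 - <<'E'
from h import *
log()
c=optics.camera("scene"); save(c,"s4.png",(170,130,310,300),3.4)
weigh()
E
```

```text
t 20.025 q [-0.259  0.351  1.139 -0.003  1.652 -1.667] tcp [ 0.555 -0.026  0.31 ] F [ 0.381 -0.06  -2.79 ] M [ 0.043  0.001 -0.005] w 0.01505315352407229 59.99480377882719
[-3.45 -2.08 -3.21 -2.55 -3.06 -2.89 -2.87 -2.48 -2.52 -2.91 -2.89 -2.91
 -1.75 -2.47 -2.31 -2.27] mean -2.664388190955344 sd 0.10634496379963086
```

View pics/s4.png

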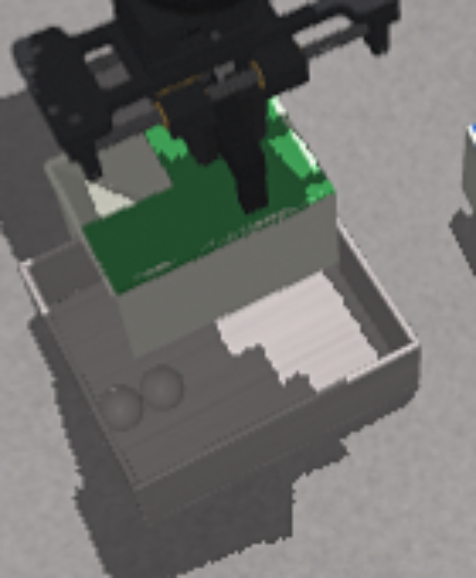

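```bash
cat > ring.py <<'E'
from h import *
np.set_printoptions(precision=4,suppress=True)
def orange(img,roi):
    h=cv2.cvtColor(img,cv2.COLOR_BGR2HSV); m=((h[...,0]<18)&(h[...,1]>140)&(h[...,2]>70)).astype(np.uint8)
    z=np.zeros_like(m); z[roi[1]:roi[3],roi[0]:roi[2]]=m[roi[1]:roi[3],roi[0]:roi[2]]
    return cv2.convexHull(np.argwhere(z)[:,::-1].astype(np.float32).reshape(-1,1,2))
def cen(h):
    M=cv2.moments(h); return np.array([M["m10"],M["m01"]])/M["m00"],M["m00"]
th=np.linspace(0,2*np.pi,60)
def pred(c,p): 
    return cv2.convexHull(np.array([proj(c,[p[0]+.047*np.cos(t),p[1]+.047*np.sin(t),z]) for z in(.004,.024) for t in th],np.float32).reshape(-1,1,2))
for name,rs in dict(near=[("scene","scene0",(90,225,155,290)),("side","side1",(380,195,435,235))],far=[("scene","scene0",(120,300,190,370)),("side","side1",(325,172,378,205))]).items():
    for n,f,roi in rs:
        c=cam0(n); h=orange(cv2.imread(f"pics/{f}.png"),roi); m,a=cen(h)
        r=least_squares(lambda p:cen(pred(c,p))[0]-m,[.5,-.3]); print(name,n,m,a,cen(pred(c,r.x))[1],r.x)
E
python3 ring.py
```

```text
near scene [121.5811 254.9678] 1216.0 1213.1841504250187 [ 0.4001 -0.292 ]
near side [408.894  212.4664] 555.0 580.3433120914269 [ 0.3981 -0.2941]
far scene [152.4668 334.1078] 1533.5 1524.8707388176117 [ 0.6149 -0.3292]
far side [352.2381 188.5361] 420.0 450.5338656923268 [ 0.6143 -0.3316]
```

```bash
python3 - <<'E'
from h import *
np.set_printoptions(precision=4,suppress=True)
c=cam0("scene")
for L,V in [([(-.092,.049,.105),(-.092,-.049,.105),(.045,-.049,.105)],[(45,165),(118,293),(335,195)])]:
    p,r=fitcan([(c,np.array(a)/3.4+[170,130],l) for a,l in zip(V,L)],z0=.184,x0=(.55,-.03,1.4)); print(p,r)
U=H([.554,-.026,.329],1.41)
f=[.6145,-.330]
yaw=1.41
rows(U,[(U[0]+(np.array([f[0],f[1],.31])-U[0])*k,U[1]) for k in (.08,.2,.35,.5,.65,.8,.92,1,1)])
E
```

```text
[ 0.5564 -0.027   1.4083] [ 0.1143 -0.2391 -0.9505  0.8418  0.8707 -0.7527]
0 0 0 -0.87 -2.32 0 1; 0 0 0 -2.17 -5.81 0 1; 0 0 0 -3.79 -10.2 0 1; 0 0 0 -5.42 -14.5 0 1; 0 0 0 -7.05 -18.9 0 1; 0 0 0 -8.67 -23.2 0 1; 0 0 0 -9.97 -26.7 0 1; 0 0 0 -10.8 -29 0 1; 0 0 0 -10.8 -29 0 1
```

Call:
play_rows(
  series="0 0 0 -0.9 -2.3 0 1; 0 0 0 -2.2 -5.8 0 1; 0 0 0 -3.8 -10.2 0 1; 0 0 0 -5.4 -14.5 0 1; 0 0 0 -7.05 -18.9 0 1; 0 0 0 -8.7 -23.2 0 1; 0 0 0 -10 -26.7 0 1; 0 0 0 -10.8 -29 0 1; 0 0 0 -10.8 -29 3 1; 0 0 0 -10.8 -29 7 1; 0 0 0 -10.8 -29 11 1; 0 0 0 -10.8 -29 12.5 1",
)

```text
t: 22.38
tcp_pos: [0.6135, -0.3299, 0.1832]
ee_rot: [-0.002, 0.081, 0.997, -0.0]
contact_force: [-0.1, -0.3, -2.2]
gripper_width: 0.0153
grip_force: 60.0
```

```bash
python3 - <<'E'
from h import *
log(); c=optics.camera("scene"); save(c,"s5.png",(110,220,270,400),3.3)
to([.6145,-.330,.131],tool(canR(1.41)))
E
```

```text
t 22.375 q [-0.662  0.685  0.914 -0.003  1.546 -2.07 ] tcp [ 0.613 -0.33   0.183] F [-0.076 -0.26  -2.152] M [ 0.042 -0.105  0.016] w 0.0153302478313645 59.994850158691406
turn [-0.001 -0.004 -0.002] shift [-0.12  0.01  5.16] min rows 0.8
```

View pics/s5.png

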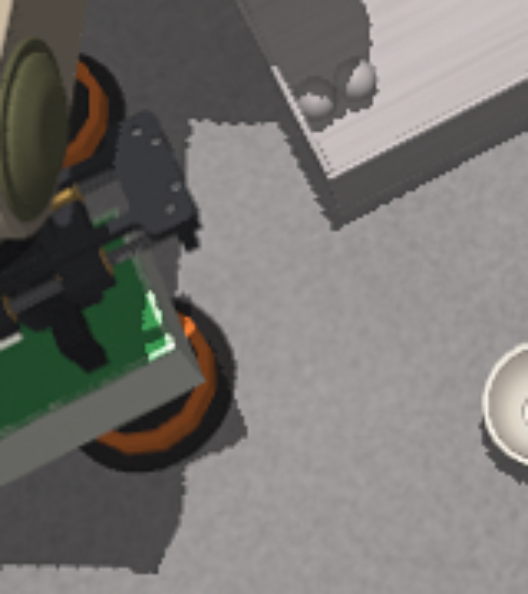

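Call:
play_rows(
  series="0 0 0 -0.1 0 1.5 1; 0 0 0 -0.1 0 3 1; 0 0 0 -0.1 0 4 1; 0 0 0 -0.1 0 4.7 1; 0 0 0 -0.1 0 5.2 1; 0 0 0 -0.1 0 5.3 1; 0 0 0 -0.1 0 5.3 1; 0 0 0 -0.1 0 5.3 1",
)

```text
t: 23.42
tcp_pos: [0.6152, -0.3307, 0.1331]
ee_rot: [-0.0, 0.081, 0.997, -0.002]
contact_force: [1.0, -0.9, -3.0]
gripper_width: 0.0154
grip_force: 60.0
```

```bash
python3 - <<'E'
from h import *
log()
E
```

```text
t 23.425 q [-0.661  0.722  0.987 -0.003  1.431 -2.069] tcp [ 0.615 -0.331  0.133] F [ 1.027 -0.878 -2.976] M [ 0.078 -0.039  0.005] w 0.015409841146958737 59.99483238905668
```

Call:
play_rows(
  series="0 0 0 0 0 0.2 1; 0 0 0 0 0 0.3 1; 0 0 0 0 0 0.4 1; 0 0 0 0 0 0.4 0.8; 0 0 0 0 0 0.4 0.6; 0 0 0 0 0 0.4 0.5; 0 0 0 0 0 0.4 0.3; 0 0 0 0 0 0.4 0.3; 0 0 0 0 0 -1 0.3; 0 0 0 0 0 -4 0.3; 0 0 0 0 0 -9 0.3; 0 0 0 0 0 -15 0",
)

```text
t: 24.92
tcp_pos: [0.6148, -0.3299, 0.2849]
ee_rot: [-0.001, 0.081, 0.997, -0.001]
contact_force: [0.8, -0.8, 0.3]
gripper_width: 0.0698
grip_force: 0.0
```

```bash
python3 - <<'E'
from h import *
log(); c=optics.camera("scene"); save(c,"s6.png")
f=c["frame"][75:235,280:400,::-1]; cv2.imwrite("pics/crop6.png",cv2.resize(c["frame"][75:405,60:400,::-1],None,fx=1.8,fy=1.8,interpolation=cv2.INTER_CUBIC))
E
```

```text
t 24.925 q [-0.661  0.645  0.707 -0.003  1.789 -2.069] tcp [ 0.615 -0.33   0.285] F [ 0.794 -0.815  0.313] M [-0.015 -0.067 -0.019] w 0.06977055961559336 0.0
```

View pics/crop6.png

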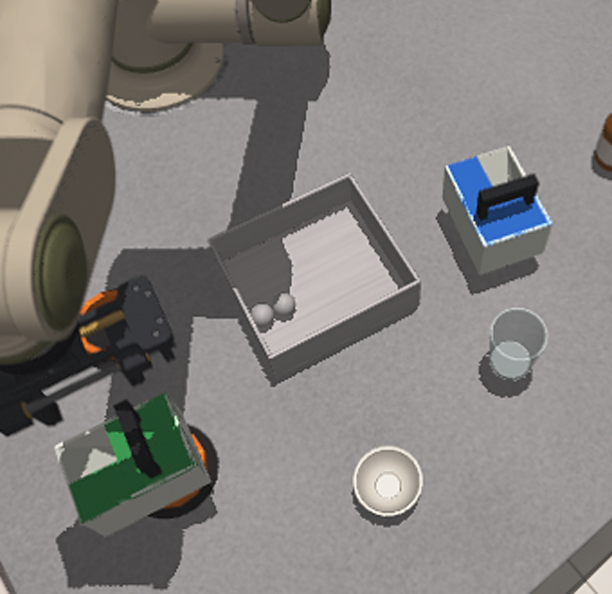

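```bash
python3 - <<'E'
from h import *
log()
to([.628,.206,.285],tool(canR(-.305)))
E
```

```text
t 24.975 q [-0.661  0.638  0.692 -0.003  1.796 -2.069] tcp [ 0.616 -0.331  0.295] F [0.637 0.842 6.676] M [ 0.005  0.036 -0.03 ] w 0.07374296093482235 0.0
turn [0.003 0.017 1.713] shift [ 7.5  53.16  0.37] min rows 9.2
```

Call:
play_rows(
  series="0 0 0.14 0.5 3.5 0 0; 0 0 0.3 1.2 8.5 0 0; 0 0 0.46 2 14 0 0; 0 0 0.63 2.8 19.5 0 0; 0 0 0.8 3.5 25 0 0; 0 0 0.97 4.2 30.5 0 0; 0 0 1.14 5 36 0 0; 0 0 1.31 5.9 41.5 0 0; 0 0 1.48 6.7 47 0 0; 0 0 1.64 7.3 51.5 0 0; 0 0 1.713 7.5 53.2 0 0; 0 0 1.713 7.5 53.2 0 0",
)

```text
t: 26.48
tcp_pos: [0.6272, 0.208, 0.2818]
ee_rot: [0.001, 0.806, 0.593, -0.001]
contact_force: [0.1, -0.6, 0.6]
gripper_width: 0.0881
grip_force: 0.0
```

```bash
python3 - <<'E'
from h import *
optics.camera("side");optics.camera("side");optics.camera("side");optics.camera("side");optics.camera("side")
log(); w=optics.camera("wrist"); save(w,"w2.png"); c=optics.camera("scene"); save(c,"s7.png")
E
```

```text
t 26.725 q [ 0.139  0.567  0.86  -0.003  1.715  0.444] tcp [0.628 0.206 0.281] F [ 0.217 -0.155 -0.143] M [-0.034  0.111 -0.016] w 0.08823702328084151 0.0
```

View pics/w2.png

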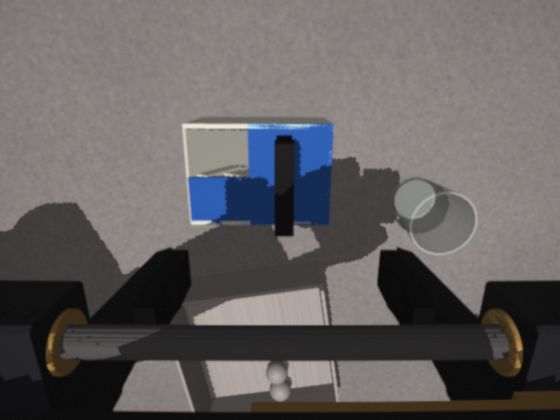

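```bash
python3 - <<'E'
from h import *
np.set_printoptions(precision=4,suppress=True)
w=optics.camera("wrist")
L=[(-.092,.049,.105),(.045,.049,.105),(.045,-.049,.105),(-.092,-.049,.105),(0,.039,.156),(0,-.039,.156)]
V=[(183,125),(333,123),(329,224),(190,224),(284,137),(284,236)]
p,r=fitcan([(w,np.array(a),l) for a,l in zip(V,L)],x0=(.63,.2,-.3)); print(p,r)
to([p[0],p[1],.126],tool(canR(p[2])))
E
```

```text
[ 0.627   0.2045 -0.3002] [-1.2986 -2.1534  0.3756 -1.0561  0.5797 -0.8451  1.0129 -0.2061 -0.474
  4.6434  0.014  -1.2237]
turn [ 0.     0.003 -0.005] shift [-0.13 -0.   15.53] min rows 2.5
```

Call:
play_rows(
  series="0 0 0 -0.1 0 4 0; 0 0 0 -0.1 0 9 0; 0 0 0 -0.1 0 13 0; 0 0 0 -0.1 0 15.5 0; 0 0 0 -0.1 0 15.5 0; 0 0 0 -0.1 0 15.5 1; 0 0 0 -0.1 0 15.5 1; 0 0 0 -0.1 0 15.5 1; 0 0 0 -0.1 0 15.5 1; 0 0 0 -0.1 0 15.5 1; 0 0 0 -0.1 0 15.5 1; 0 0 0 -0.1 0 15.5 1",
  grip_force=60,
)

```text
t: 28.38
tcp_pos: [0.627, 0.2055, 0.1261]
ee_rot: [0.001, 0.806, 0.591, -0.001]
contact_force: [0.1, -1.0, 1.3]
gripper_width: 0.0204
grip_force: 0.0
```

Call:
play_rows(
  series="0 0 0 0 0 0 1; 0 0 0 0 0 0 1; 0 0 0 0 0 0 1; 0 0 0 0 0 0 1; 0 0 0 0 0 -2 1; 0 0 0 0 0 -6 1; 0 0 0 0 0 -11 1; 0 0 0 0 0 -16 1; 0 0 0 0 0 -19 1; 0 0 0 0 0 -19 1; 0 0 0 0 0 -19 1; 0 0 0 0 0 -19 1",
)

```text
t: 29.88
tcp_pos: [0.6268, 0.206, 0.3139]
ee_rot: [-0.0, 0.806, 0.591, -0.003]
contact_force: [-0.5, -0.2, -5.6]
gripper_width: 0.0153
grip_force: 60.0
```

```bash
python3 - <<'E'
from h import *
log(); weigh(8)
to([.554,-.026,.31],tool(canR(1.41)))
E
```

```text
t 29.875 q [ 0.14   0.561  0.782 -0.003  1.804  0.444] tcp [0.627 0.206 0.314] F [-0.506 -0.188 -5.633] M [-0.045  0.056  0.017] w 0.015333243273186501 60.00107366591692
[-5.85 -5.15 -5.79 -6.87 -6.49 -5.6  -5.91 -6.48] mean -6.017992667681183 sd 0.1841000005126844
turn [-0.003  0.002 -1.715] shift [-24.33  -0.01   0.69] min rows 9.2
```

Call:
play_rows(
  series="0 0 -0.1 -1 0 0.7 1; 0 0 -0.24 -3.4 0 0.7 1; 0 0 -0.4 -6 0 0.7 1; 0 0 -0.57 -8.5 0 0.7 1; 0 0 -0.74 -11 0 0.7 1; 0 0 -0.91 -13.5 0 0.7 1; 0 0 -1.08 -16 0 0.7 1; 0 0 -1.25 -18.5 0 0.7 1; 0 0 -1.42 -20.8 0 0.7 1; 0 0 -1.58 -22.8 0 0.7 1; 0 0 -1.715 -24.3 0 0.7 1; 0 0 -1.715 -24.3 0 0.7 1",
)

```text
t: 31.78
tcp_pos: [0.554, -0.0264, 0.3102]
ee_rot: [-0.0, 0.082, 0.997, -0.001]
contact_force: [-0.3, -0.1, -6.1]
gripper_width: 0.0152
grip_force: 60.0
```

Call:
play_rows(
  series="0 -0.1 0 -0.2 0 0 1; 0 -0.26 0 -0.49 0 -0.06 1; 0 -0.42 0 -0.77 0 -0.16 1; 0 -0.58 0 -1.03 0 -0.31 1; 0 -0.7 0 -1.22 0 -0.44 1; 0 -0.7 0 -1.22 0 -0.44 1; 0 -0.7 0 -1.22 0 -0.44 1; 0 -0.7 0 -1.22 0 -0.44 1; 0 -0.7 0 -1.22 0 -0.44 1; 0 -0.7 0 -1.22 0 -0.44 1; 0 -0.7 0 -1.22 0 -0.44 1; 0 -0.7 0 -1.22 0 -0.44 1",
)

```text
t: 33.28
tcp_pos: [0.5662, -0.0277, 0.3143]
ee_rot: [0.341, 0.075, 0.936, -0.029]
contact_force: [-0.0, -0.3, -6.4]
gripper_width: 0.0154
grip_force: 60.0
```

```bash
python3 - <<'E'
from h import *
log()
R=canR(1.41,0,np.deg2rad(40)); p,T=H([.554,-.026,.329],1.41,0,np.deg2rad(40)); to(p,T)
E
```

```text
t 33.275 q [-0.296  0.113  1.62   0.129  0.718 -1.774] tcp [ 0.566 -0.028  0.314] F [-0.038 -0.306 -6.351] M [ 0.252  1.145 -0.009] w 0.015393425765008096 60.01015529036522
turn [-0.002  0.001  0.002] shift [-0.   -0.02 -0.02] min rows 0.0
```

Same tip as before.

Call:
play_rows(
  series="-0.1 0 0 0.17 0.2 0.2 1; -0.26 0 0 0.43 0.49 0.45 1; -0.42 0.03 0.01 1.07 0.77 1.03 1; -0.58 0.1 0.03 2.14 1.03 2.03 1; -0.73 0.18 0.07 3.2 1.27 2.98 1; -0.88 0.26 0.12 4.23 1.48 3.9 1; -1.02 0.33 0.19 5.11 1.63 4.68 1; -1.15 0.42 0.28 5.95 1.75 5.45 1; -1.26 0.48 0.36 6.64 1.83 6.13 1; -1.35 0.51 0.43 7.2 1.87 6.72 1; -1.35 0.51 0.43 7.2 1.87 6.72 1; -1.35 0.51 0.43 7.2 1.87 6.72 1",
)

```text
t: 34.78
tcp_pos: [0.558, -0.0079, 0.2169]
ee_rot: [0.085, 0.034, 0.767, 0.635]
contact_force: [1.6, 0.7, -6.4]
gripper_width: 0.0154
grip_force: 60.6
```

Call:
play_rows(
  series="0 0 0 0 0 0 1; 0 0 0 0 0 0 1; 0 0 0 0 0 0 1; 0 0 0 0 0 0 1; 0 0 0 0 0 0 1; 0 0 0 0 0 0 1",
)

```text
t: 35.52
tcp_pos: [0.5575, -0.0077, 0.2165]
ee_rot: [0.084, 0.035, 0.766, 0.637]
contact_force: [0.1, -0.2, -4.5]
gripper_width: 0.0153
grip_force: 60.4
```

Call:
play_rows(
  series="0.1 0 0.02 -0.28 3.01 -0.58 1; 0.26 0.01 0.03 -0.68 7.53 -1.48 1; 0.42 0.02 0.05 -0.89 9.92 -2.05 1; 0.59 0.04 0.08 -0.83 9.64 -2.21 1; 0.77 0.05 0.08 -0.82 9.38 -2.42 1; 0.94 0.05 0.07 -0.8 9.16 -2.67 1; 1.12 0.06 0.07 -0.79 8.99 -2.95 1; 1.27 0.07 0.06 -0.79 8.88 -3.23 1; 1.4 0.07 0.06 -0.78 8.83 -3.46 1; 1.4 0.07 0.06 -0.78 8.83 -3.46 1; 1.4 0.07 0.06 -0.78 8.83 -3.46 1; 1.4 0.07 0.06 -0.78 8.83 -3.46 1",
)

```text
t: 37.02
tcp_pos: [0.5542, -0.0266, 0.3095]
ee_rot: [-0.001, 0.082, 0.997, -0.002]
contact_force: [0.2, 0.4, -6.1]
gripper_width: 0.015
grip_force: 60.0
```

Call:
play_rows(
  series="0 0 0 0 0 0 1; 0 0 0 0 0 0 1; 0 0 0 0 0 0 1; 0 0 0 0 0 0 1; 0 0 0 0 0 0 1; 0 0 0 0 0 0 1; 0 0 0 0 0 0 1; 0 0 0 0 0 0 1; 0 0 0 0 0 0 1; 0 0 0 0 0 0 1; 0 0 0 0 0 0 1; 0 0 0 0 0 0 1",
)

```text
t: 38.52
tcp_pos: [0.5544, -0.026, 0.3098]
ee_rot: [-0.001, 0.081, 0.997, -0.003]
contact_force: [-1.2, -0.3, -5.5]
gripper_width: 0.0152
grip_force: 60.0
```

```bash
python3 - <<'E'
from h import *
log()
c=optics.camera("scene"); save(c,"s8.png",(110,130,310,380),2.4)
weigh()
E
```

```text
t 38.525 q [-0.257  0.351  1.139 -0.006  1.651 -1.666] tcp [ 0.554 -0.026  0.31 ] F [-1.214 -0.251 -5.519] M [ 0.107 -0.075  0.002] w 0.01516650539715123 60.00611510127783
[-5.71 -4.58 -4.89 -4.53 -4.6  -5.57 -5.16 -5.54 -4.42 -5.52 -5.42 -5.15
 -5.92 -5.07 -6.08 -5.12] mean -5.20454066824467 sd 0.12326054191101928
```

View pics/s8.png

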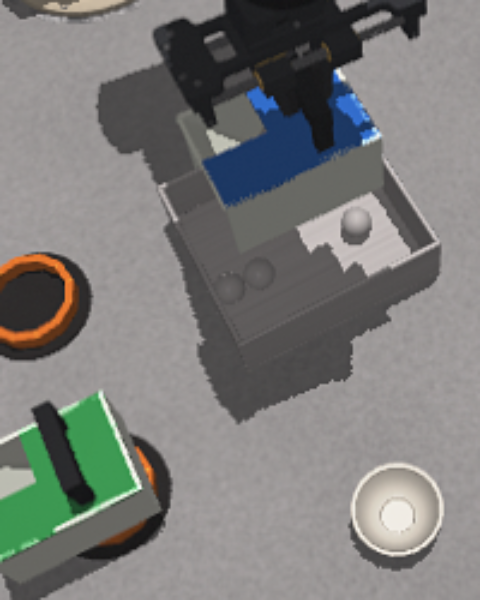

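```bash
python3 - <<'E'
from h import *
d=np.deg2rad; y=1.41; h0=[.554,-.026,.329]
L=H(h0,y,0,d(40))
tp=[(6,40),(14,40),(22,40),(30,38),(38,35),(46,31),(53,27),(60,23),(67,18),(73,14),(78,11),(82,8)]
zs=np.interp([a for a,_ in tp],[0,20,80],[.329,.325,.22])
S=[H([.554,-.026,z],y,d(a),d(b)) for (a,b),z in zip(tp,zs)]
rows(L,S)
E=S[-1]
bk=[(76,7),(67,5),(58,3),(48,0),(38,0),(28,0),(18,0),(8,0),(0,0),(0,0),(0,0)]
zs=np.interp([a for a,_ in bk],[0,60,80],[.329,.329,.22])
rows(E,[H([.554,-.026,z],y,d(a),d(b)) for (a,b),z in zip(bk,zs)])
E
```

```text
-0.1 -0 -0 0.08 0.2 0.08 1; -0.24 0 0 0.18 0.46 0.16 1; -0.38 0 -0 0.48 0.71 0.44 1; -0.52 0.03 0.01 1.44 0.95 1.39 1; -0.66 0.08 0.03 2.41 1.17 2.31 1; -0.8 0.15 0.06 3.39 1.37 3.2 1; -0.92 0.21 0.1 4.23 1.52 3.94 1; -1.04 0.27 0.16 5.03 1.65 4.68 1; -1.15 0.34 0.22 5.82 1.75 5.4 1; -1.25 0.39 0.29 6.46 1.82 6.01 1; -1.33 0.42 0.34 6.97 1.86 6.53 1; -1.39 0.46 0.4 7.15 1.88 6.67 1
0.1 0 0.02 -0.3 1.94 -0.31 1; 0.26 0.01 0.05 -0.95 6.46 -1.04 1; 0.42 0.03 0.08 -1.43 9.92 -1.67 1; 0.59 0.06 0.13 -1.34 9.64 -1.83 1; 0.77 0.07 0.12 -1.31 9.38 -2.04 1; 0.94 0.08 0.12 -1.28 9.17 -2.29 1; 1.12 0.09 0.11 -1.27 9 -2.57 1; 1.29 0.11 0.11 -1.26 8.88 -2.88 1; 1.43 0.11 0.1 -1.25 8.83 -3.14 1; 1.43 0.11 0.1 -1.25 8.83 -3.14 1; 1.43 0.11 0.1 -1.25 8.83 -3.14 1
```

Call:
play_rows(
  series="0 -0.1 0 -0.2 0 0 1; 0 -0.26 0 -0.49 0 -0.06 1; 0 -0.42 0 -0.77 0 -0.16 1; 0 -0.58 0 -1.03 0 -0.31 1; 0 -0.7 0 -1.22 0 -0.44 1; 0 -0.7 0 -1.22 0 -0.44 1; 0 -0.7 0 -1.22 0 -0.44 1; 0 -0.7 0 -1.22 0 -0.44 1; 0 -0.7 0 -1.22 0 -0.44 1; 0 -0.7 0 -1.22 0 -0.44 1; 0 -0.7 0 -1.22 0 -0.44 1; 0 -0.7 0 -1.22 0 -0.44 1",
)

```text
t: 40.88
tcp_pos: [0.5665, -0.0279, 0.3142]
ee_rot: [0.341, 0.075, 0.936, -0.031]
contact_force: [-0.0, 0.1, -5.2]
gripper_width: 0.015
grip_force: 60.0
```

Call:
play_rows(
  series="-0.1 0 0 0.08 0.2 0.08 1; -0.24 0 0 0.18 0.46 0.16 1; -0.38 0 0 0.48 0.71 0.44 1; -0.52 0.03 0.01 1.44 0.95 1.39 1; -0.66 0.08 0.03 2.41 1.17 2.31 1; -0.8 0.15 0.06 3.39 1.37 3.2 1; -0.92 0.21 0.1 4.23 1.52 3.94 1; -1.04 0.27 0.16 5.03 1.65 4.68 1; -1.15 0.34 0.22 5.82 1.75 5.4 1; -1.25 0.39 0.29 6.46 1.82 6.01 1; -1.33 0.42 0.34 6.97 1.86 6.53 1; -1.39 0.46 0.4 7.15 1.88 6.67 1",
)

```text
t: 42.38
tcp_pos: [0.5587, -0.0089, 0.2157]
ee_rot: [0.105, 0.017, 0.757, 0.645]
contact_force: [-0.2, 0.5, -5.0]
gripper_width: 0.0154
grip_force: 60.4
```

Call:
play_rows(
  series="0 0 0 0 0 0 1; 0 0 0 0 0 0 1; 0 0 0 0 0 0 1; 0 0 0 0 0 0 1; 0 0 0 0 0 0 1; 0 0 0 0 0 0 1; 0 0 0 0 0 0 1; 0 0 0 0 0 0 1",
)

```text
t: 43.38
tcp_pos: [0.5578, -0.0081, 0.217]
ee_rot: [0.105, 0.016, 0.756, 0.645]
contact_force: [0.9, 0.6, -4.9]
gripper_width: 0.0159
grip_force: 60.4
```

Call:
play_rows(
  series="0.1 0 0.02 -0.3 1.94 -0.31 1; 0.26 0.01 0.05 -0.95 6.46 -1.04 1; 0.42 0.03 0.08 -1.43 9.92 -1.67 1; 0.59 0.06 0.13 -1.34 9.64 -1.83 1; 0.77 0.07 0.12 -1.31 9.38 -2.04 1; 0.94 0.08 0.12 -1.28 9.17 -2.29 1; 1.12 0.09 0.11 -1.27 9 -2.57 1; 1.29 0.11 0.11 -1.26 8.88 -2.88 1; 1.43 0.11 0.1 -1.25 8.83 -3.14 1; 1.43 0.11 0.1 -1.25 8.83 -3.14 1; 1.43 0.11 0.1 -1.25 8.83 -3.14 1; 1.43 0.11 0.1 -1.25 8.83 -3.14 1",
)

```text
t: 44.88
tcp_pos: [0.5543, -0.0265, 0.3095]
ee_rot: [0.001, 0.084, 0.996, -0.003]
contact_force: [0.2, -0.7, -5.4]
gripper_width: 0.0156
grip_force: 60.0
```

Call:
play_rows(
  series="0 0 0 0 0 0 1; 0 0 0 0 0 0 1; 0 0 0 0 0 0 1; 0 0 0 0 0 0 1; 0 0 0 0 0 0 1; 0 0 0 0 0 0 1; 0 0 0 0 0 0 1; 0 0 0 0 0 0 1; 0 0 0 0 0 0 1; 0 0 0 0 0 0 1; 0 0 0 0 0 0 1; 0 0 0 0 0 0 1",
)

```text
t: 46.38
tcp_pos: [0.5545, -0.0259, 0.3098]
ee_rot: [0.001, 0.083, 0.997, -0.004]
contact_force: [-0.9, 0.2, -5.1]
gripper_width: 0.0152
grip_force: 60.0
```

```bash
python3 - <<'E'
from h import *
log()
c=optics.camera("scene"); save(c,"s9.png",(110,130,310,380),2.4)
weigh()
E
```

```text
t 46.375 q [-0.257  0.35   1.141 -0.008  1.647 -1.662] tcp [ 0.554 -0.026  0.31 ] F [-0.919  0.219 -5.11 ] M [0.096 0.003 0.033] w 0.015165367904391354 60.00546656548977
[-4.93 -4.97 -5.31 -4.74 -6.01 -5.92 -4.68 -5.8  -4.4  -4.75 -4.74 -4.6
 -5.25 -4.35 -5.24 -4.54] mean -5.0135105726980855 sd 0.127528235347126
```

```bash
python3 - <<'E'
from h import *
d=np.deg2rad; y=1.41; h0=[.554,-.026,.329]
z=lambda a:np.interp(a,[0,20,80],[.329,.325,.22])
f=lambda tp:[H([.554,-.026,z(a)],y,d(a),d(b)) for a,b in tp]
to(*H(h0,y))
L=f([(0,40)])[0]
S=f([(6,36),(14,31),(22,26),(30,21),(38,16),(46,12),(54,8),(62,5),(70,5),(78,5),(85,5),(85,5)])
rows(L,S)
W=f([(85,5),(78,10),(70,12),(70,12),(80,5),(88,0),(88,-4),(80,2),(72,8),(80,5),(88,3),(88,3)])
rows(S[-1],W)
rows(W[-1],f([(80,3),(71,2),(62,1),(53,0),(43,0),(33,0),(23,0),(13,0),(4,0),(0,0),(0,0)]))
E
```

```text
turn [-0.008  0.003 -0.006] shift [ 0.05 -0.01 -0.02] min rows 0.1
-0.1 0.07 0 0.21 0.2 0.08 1; -0.24 0.16 0.02 0.47 0.46 0.14 1; -0.38 0.24 0.05 0.91 0.71 0.38 1; -0.52 0.32 0.09 1.92 0.95 1.3 1; -0.65 0.4 0.14 2.89 1.17 2.19 1; -0.79 0.46 0.2 3.8 1.37 3.06 1; -0.92 0.52 0.26 4.67 1.54 3.91 1; -1.05 0.55 0.33 5.49 1.68 4.77 1; -1.18 0.53 0.37 6.25 1.79 5.64 1; -1.32 0.51 0.41 7.01 1.86 6.51 1; -1.43 0.49 0.45 7.1 1.89 6.59 1; -1.43 0.49 0.45 7.1 1.89 6.59 1
FAST 0.21295557496430007 1.4494889860464826
0 0 0 0 0 0 1; 0.12 -0.01 -0.09 -0.06 0.12 -0.04 1; 0.26 -0.03 -0.12 -0.23 1.25 -0.22 1; 0.26 -0.03 -0.12 -0.23 1.25 -0.22 1; 0.09 -0 0 0 -0.17 -0.01 1; -0.05 0.01 0.09 0.01 0.1 -0 1; -0.05 0.01 0.16 0.01 0.1 -0 1; 0.09 0.01 0.05 0.02 -0.17 -0.01 1; 0.23 -0.01 -0.05 -0.15 0.96 -0.17 1; 0.09 -0 0 0 -0.17 -0.01 1; -0.05 0 0.03 0 0.1 -0 1; -0.05 0 0.03 0 0.1 -0 1
0.14 0 -0 -0 -0.26 -0.02 1; 0.3 0 0.02 -0.07 1.02 -0.14 1; 0.45 0.01 0.03 -0.13 2.31 -0.3 1; 0.61 0.02 0.05 -0.19 3.63 -0.51 1; 0.79 0.02 0.05 -0.27 5.12 -0.78 1; 0.96 0.03 0.05 -0.35 6.65 -1.1 1; 1.13 0.03 0.05 -0.43 8.24 -1.44 1; 1.31 0.04 0.04 -0.46 8.79 -1.78 1; 1.47 0.04 0.04 -0.47 8.91 -2.08 1; 1.54 0.04 0.04 -0.47 8.98 -2.21 1; 1.54 0.04 0.04 -0.47 8.98 -2.21 1
```

Call:
play_rows(
  series="0 -0.1 0 -0.2 0 0 1; 0 -0.26 0 -0.49 0 -0.06 1; 0 -0.42 0 -0.77 0 -0.16 1; 0 -0.58 0 -1.03 0 -0.31 1; 0 -0.7 0 -1.22 0 -0.44 1; 0 -0.7 0 -1.22 0 -0.44 1; 0 -0.7 0 -1.22 0 -0.44 1; 0 -0.7 0 -1.22 0 -0.44 1; 0 -0.7 0 -1.22 0 -0.44 1; 0 -0.7 0 -1.22 0 -0.44 1",
)

```text
t: 48.48
tcp_pos: [0.5666, -0.028, 0.3142]
ee_rot: [0.343, 0.077, 0.936, -0.032]
contact_force: [0.2, 0.3, -4.2]
gripper_width: 0.0153
grip_force: 60.0
```

Call:
play_rows(
  series="-0.1 0.07 0 0.21 0.2 0.08 1; -0.24 0.16 0.02 0.47 0.46 0.14 1; -0.38 0.24 0.05 0.91 0.71 0.38 1; -0.52 0.32 0.09 1.92 0.95 1.3 1; -0.65 0.4 0.14 2.89 1.17 2.19 1; -0.79 0.46 0.2 3.8 1.37 3.06 1; -0.92 0.52 0.26 4.67 1.54 3.91 1; -1.05 0.55 0.33 5.49 1.68 4.77 1; -1.18 0.53 0.37 6.25 1.79 5.64 1; -1.32 0.51 0.41 7.01 1.86 6.51 1; -1.43 0.49 0.45 7.1 1.89 6.59 1; -1.43 0.49 0.45 7.1 1.89 6.59 1",
)

```text
t: 49.98
tcp_pos: [0.5588, -0.0088, 0.2162]
ee_rot: [0.091, 0.031, 0.741, 0.664]
contact_force: [0.6, -0.6, -3.0]
gripper_width: 0.0154
grip_force: 60.2
```

Call:
play_rows(
  series="0 0 0 0 0 0 1; 0.12 -0.01 -0.09 -0.06 0.12 -0.04 1; 0.26 -0.03 -0.12 -0.23 1.25 -0.22 1; 0.26 -0.03 -0.12 -0.23 1.25 -0.22 1; 0.09 0 0 0 -0.17 0 1; -0.05 0.01 0.09 0 0.1 0 1; -0.05 0.01 0.16 0 0.1 0 1; 0.09 0.01 0.05 0 -0.17 0 1; 0.23 -0.01 -0.05 -0.15 0.96 -0.17 1; 0.09 0 0 0 -0.17 0 1; -0.05 0 0.03 0 0.1 0 1; -0.05 0 0.03 0 0.1 0 1",
)

```text
t: 51.48
tcp_pos: [0.5581, -0.0083, 0.2172]
ee_rot: [0.081, 0.04, 0.722, 0.686]
contact_force: [0.8, -0.7, -2.7]
gripper_width: 0.0153
grip_force: 60.2
```

Call:
play_rows(
  series="0.14 0 0 0 -0.26 0 1; 0.3 0 0.02 -0.07 1.02 -0.14 1; 0.45 0.01 0.03 -0.13 2.31 -0.3 1; 0.61 0.02 0.05 -0.19 3.63 -0.51 1; 0.79 0.02 0.05 -0.27 5.12 -0.78 1; 0.96 0.03 0.05 -0.35 6.65 -1.1 1; 1.13 0.03 0.05 -0.43 8.24 -1.44 1; 1.31 0.04 0.04 -0.46 8.79 -1.78 1; 1.47 0.04 0.04 -0.47 8.91 -2.08 1; 1.54 0.04 0.04 -0.47 8.98 -2.21 1; 1.54 0.04 0.04 -0.47 8.98 -2.21 1; 1.54 0.04 0.04 -0.47 8.98 -2.21 1",
)

```text
t: 52.98
tcp_pos: [0.5536, -0.0254, 0.3099]
ee_rot: [0.006, 0.086, 0.996, -0.009]
contact_force: [0.0, -0.4, -2.9]
gripper_width: 0.0157
grip_force: 60.0
```

Call:
play_rows(
  series="0 0 0 0 0 0 1; 0 0 0 0 0 0 1; 0 0 0 0 0 0 1; 0 0 0 0 0 0 1; 0 0 0 0 0 0 1; 0 0 0 0 0 0 1; 0 0 0 0 0 0 1; 0 0 0 0 0 0 1; 0 0 0 0 0 0 1; 0 0 0 0 0 0 1; 0 0 0 0 0 0 1; 0 0 0 0 0 0 1",
)

```text
t: 54.48
tcp_pos: [0.5538, -0.0253, 0.3098]
ee_rot: [0.006, 0.086, 0.996, -0.01]
contact_force: [-0.4, 0.1, -3.7]
gripper_width: 0.0151
grip_force: 60.0
```

```bash
python3 - <<'E'
from h import *
log()
c=optics.camera("scene"); save(c,"s10.png",(110,130,310,380),2.4)
weigh()
to(*H([.554,-.026,.329],1.41))
E
```

```text
t 54.475 q [-0.251  0.344  1.15  -0.017  1.631 -1.652] tcp [ 0.554 -0.025  0.31 ] F [-0.381  0.069 -3.736] M [0.056 0.093 0.051] w 0.015112174619110826 59.99964248389006
[-3.43 -3.26 -4.38 -3.6  -2.81 -2.64 -2.65 -3.79 -3.34 -3.09 -2.34 -3.14
 -3.82 -2.51 -2.78 -2.74] mean -3.145476483893521 sd 0.13509906186316545
turn [-0.018  0.014 -0.011] shift [-0.03 -0.07 -0.02] min rows 0.1
```

```bash
python3 - <<'E'
from h import *
to([.399,-.293,.31],tool(canR(1.41)))
to([.399,-.293,.18],tool(canR(1.41)))
E
```

```text
turn [-0.018  0.014 -0.011] shift [ 10.69 -29.02   0.34] min rows 4.9
turn [-0.018  0.014 -0.011] shift [ 10.88 -28.79  13.34] min rows 5.4
```

Call:
play_rows(
  series="-0.018 0.014 -0.011 0.9 -2.3 0 1; -0.018 0.014 -0.011 2.2 -5.8 0 1; -0.018 0.014 -0.011 3.7 -10.2 0.1 1; -0.018 0.014 -0.011 5.3 -14.5 0.2 1; -0.018 0.014 -0.011 7 -18.9 0.3 1; -0.018 0.014 -0.011 8.6 -23.2 0.3 1; -0.018 0.014 -0.011 9.9 -26.7 0.3 1; -0.018 0.014 -0.011 10.7 -29 0.3 1; -0.018 0.014 -0.011 10.7 -29 3 1; -0.018 0.014 -0.011 10.8 -28.9 7 1; -0.018 0.014 -0.011 10.9 -28.8 11 1; -0.018 0.014 -0.011 10.9 -28.8 13.3 1",
)

```text
t: 56.82
tcp_pos: [0.3983, -0.2926, 0.1787]
ee_rot: [-0.001, 0.08, 0.997, 0.001]
contact_force: [0.9, -0.1, -2.3]
gripper_width: 0.0151
grip_force: 60.0
```

```bash
python3 - <<'E'
from h import *
for i in range(4): c=optics.camera("scene")
log(); save(c,"s11.png")
to([.399,-.293,.129],tool(canR(1.41)))
E
```

```text
t 57.025 q [-0.874  0.339  1.543  0.     1.259 -2.284] tcp [ 0.399 -0.293  0.181] F [ 0.407 -0.116 -2.292] M [ 0.061  0.007 -0.006] w 0.015458572317812915 59.99900188297033
turn [-0.     0.001  0.   ] shift [0.01 0.04 5.21] min rows 0.8
```

Call:
play_rows(
  series="0 0 0 0 0 1.5 1; 0 0 0 0 0 2.6 1; 0 0 0 0 0 3.4 1; 0 0 0 0 0 4.1 1; 0 0 0 0 0 4.7 1; 0 0 0 0 0 4.9 1; 0 0 0 0 0 4.9 1; 0 0 0 0 0 4.9 1",
)

```text
t: 58.02
tcp_pos: [0.3988, -0.2932, 0.1316]
ee_rot: [0.0, 0.08, 0.997, -0.0]
contact_force: [0.1, -0.4, -3.0]
gripper_width: 0.0151
grip_force: 60.0
```

Free descent, weight still fully carried: the foot is inside the ring.

Call:
play_rows(
  series="0 0 0 0 0 0.15 1; 0 0 0 0 0 0.2 1; 0 0 0 0 0 0.2 1; 0 0 0 0 0 0.2 0.8; 0 0 0 0 0 0.2 0.6; 0 0 0 0 0 0.2 0.5; 0 0 0 0 0 0.2 0.3; 0 0 0 0 0 0.2 0.3; 0 0 0 0 0 -1 0.3; 0 0 0 0 0 -4 0.3; 0 0 0 0 0 -9 0.3; 0 0 0 0 0 -15 0.3",
)

```text
t: 59.52
tcp_pos: [0.3983, -0.2927, 0.2834]
ee_rot: [-0.0, 0.08, 0.997, 0.0]
contact_force: [0.6, -0.1, -0.0]
gripper_width: 0.0619
grip_force: 0.0
```

Call:
play_rows(
  series="0 0 0 0 3 0 0.3; 0 0 0 0 7 -2 0.3; 0 0 0 0 12 -4 0.3; 0 0 0 0 17 -6 0.3; 0 0 0 0 23 -6 0.3; 0 0 0 0 29 -6 0.3; 0 0 0 0 35 -6 0.3; 0 0 0 0 41 -6 0.3; 0 0 0 0 45 -6 0.3; 0 0 0 0 45 -6 0.3; 0 0 0 0 45 -6 0.3",
)

```text
t: 60.9
tcp_pos: [0.4704, 0.1507, 0.3419]
ee_rot: [0.0, 0.08, 0.997, -0.0]
contact_force: [0.1, -0.7, -0.1]
gripper_width: 0.0613
grip_force: 0.0
```

```bash
python3 - <<'E'
from h import *
c=optics.camera("scene"); log(); cv2.imwrite("pics/fin.png",cv2.resize(c["frame"][75:405,60:400,::-1],None,fx=1.8,fy=1.8,interpolation=cv2.INTER_CUBIC))
E
```

```text
t 60.95 q [ 0.069  0.224  1.231 -0.     1.686 -1.34 ] tcp [0.47  0.15  0.342] F [-0.91  -1.214  0.651] M [-0.027 -0.013 -0.033] w 0.06167457018169946 0.0
```

View pics/fin.png

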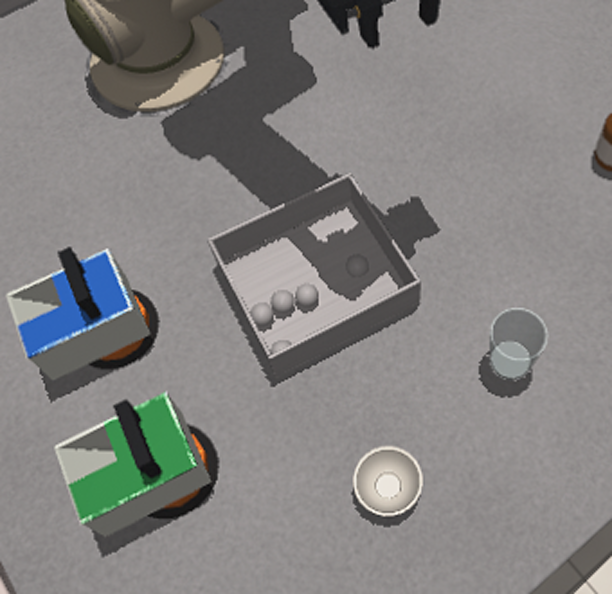

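```bash
python3 -c "
from bench import ctrl; print(ctrl.job_done())"
```

```text
the job is handed in; nothing more can be done
None
```

I tipped both canisters out (five balls counted in the basket: two from green, three from blue). Each hefted empty (green about 2.7 N, blue about 3.1 N) and stands upright in its own ring, green far and blue near, with the beaker, dish and bottle left alone; the job is handed in at about 61 s.

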